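# Unload the wash cassette and nest the kidney dish

## Task

The closed washing cassette on the worktop has just come out of the instrument washer with a clean kidney dish inside. Swing its hinged lid up and over past vertical until it rests open by itself, lift the dish out level, turn it until its outline matches the other kidney dish on the worktop and set it down gently into that one, fully nested. Leave the lid open, the other dish where it stands and everything else undisturbed.

Things in the scene. Friction and masses are not known exactly. Their poses are not given: they have to be found in the camera images.
- wash_cassette: clamshell washing cassette of slotted stainless sheet, 150 mm (its x) by 205 mm (its y), 54 mm high shut, fixed. Origin at the centre of its underside, x towards the hinge side, z up. Lower half: floor 8 mm, side walls 26 mm above the worktop; the upper half is the lid. Five pins 21 mm high stand round the dish's foot with some 4 mm of play. Two stops jut up to 35 mm behind the hinge side
- lid_hinge (a point): middle of the lid's hinge line, 78 mm along the cassette's x from its origin and 26 mm above the worktop; the hinge line is parallel to the cassette's y
- lid_lip (a point): middle of the underside of the lift lip: a flat sheet 76 mm long (along y), 3 mm thick, jutting 19 mm out of the middle of the lid's front, opposite the hinge. Shut, its underside is 40 mm above the worktop with free space below, its free edge 94 mm from the cassette's origin along -x, this point 85 mm. Moves with the lid, on a radius of 163 mm about the hinge
- cassette_lid (a joint): angle of the cassette's lid: 0 shut, 1.57 upright, 1.85 fully open, leaning back on its stops. The lid is 28 mm deep, weighs about 0.32 kg and turns freely: left alone it falls shut below about 1.3 rad; beyond that it falls open and stays. Open, its top edge is about 185 mm above the worktop and leans up to 70 mm behind the hinge
- clean_dish: stainless kidney dish lying upright in the cassette: 167 mm long (its y), 84 mm wide (its x), 32 mm high, about 0.15 kg. Origin on the underside, below the middle of the waist (8 mm above the worktop at first); x points from the bulging side to the hollow side, z up. The two ends reach x = +54 mm. The walls slope in by 11 mm to the foot and are 2 mm thick
- clean_dish_grip (a point): middle of the clean dish's waist, level with the top of its rim, 32 mm above its origin. The rim reaches 30 mm to either side of it along the dish's x: grip there across x, 60 mm (61 between flat pads: the hollow side is curved). The turned-down rim's outer face is upright and 10 mm high, from 22 to 32 mm above the underside
- stack_dish: the other kidney dish, loose on the worktop, of the same shape, size, weight and axes. A dish nested in it the same way round rests rim on rim with its underside 10 mm above this one's underside, with about 1.5 mm of play sideways
- petri_dish: bystander: round clear petri dish 61 mm across, 15 mm high
- forceps_1: bystander: steel forceps 127 mm long (x), 8 mm high
- marker_1: bystander: black marker 126 mm long (y), 13 mm thick
- slide_rack: bystander: wire slide-staining rack 71 x 95 mm, 106 mm high with its bail
- timer: bystander: small timer 62 x 68 mm, 18 mm high
- loupe: bystander: black loupe 49 mm across, 34 mm high

How it is judged:
On the way, in this order (a step that is already met when the one before it is completed fails the run):
1. the lid stands open, leaning back past vertical, with the dish still in the cassette (value of joint cassette_lid above 1.7 rad and distance of clean_dish from where it was at the start of the episode below 0.02 m), for 0.3 s.
2. the dish is lifted clear out of the cassette, about level, with the lid still open (value of joint cassette_lid above 1.7 rad and height (world z) of clean_dish above 0.045 m and angle between clean_dish's own z axis and vertical below 0.35 rad), for 0.2 s.
At the end, for the whole second after the job is handed in: The lid leans open beyond 1.7 rad; the clean dish sits the same way round in the other dish, its underside 6 to 13.5 mm above that one's (10 when home), within 5 mm sideways and 0.08 rad of its outline, both level within 0.06 rad, the lower one standing on the worktop, and at rest (value of joint cassette_lid above 1.7 rad and z of clean_dish in the frame of stack_dish between 0.006 and 0.0135 m and x of clean_dish in the frame of stack_dish between -0.005 and 0.005 m and y of clean_dish in the frame of stack_dish between -0.005 and 0.005 m and angle between the x axis of clean_dish and the x axis of stack_dish, either way round below 0.08 rad and angle between each of clean_dish, stack_dish's own z axis and vertical below 0.06 rad and height (world z) of stack_dish below 0.006 m and linear speed of clean_dish below 0.02 m/s); the robot touches nothing.
It fails at once if the clean dish is tipped by more than about 35 degrees (angle between clean_dish's own z axis and vertical above 0.6 rad).
It fails at once if the clean dish is dropped or pressed onto the other one harder than 30 N (contact force between clean_dish and stack_dish above 30 N).
It fails at once if the other dish is pushed more than 30 mm from where it stood (distance of stack_dish from where it was at the start of the episode above 0.03 m).
It fails at once if a bystander is pushed more than 25 mm (distance of any of petri_dish, forceps_1, marker_1, slide_rack, timer, loupe from where it was at the start of the episode above 0.025 m).
It also fails if it takes over 64 s, if anything falls off the work surface, if the arm or the gripper's body presses on something with over 40 N, if the wrist force passes 120 N, or if a joint passes its speed limit or range.

## Robot

A 6-joint arm with a two-finger parallel gripper is mounted at the origin on a cart in front of the work surface, level with it; the furniture and walls round the work are solid. World frame = base frame: x ahead of the robot, y to its left, z up, the work surface at z = 0. Lengths are in m, angles in rad, forces in N, time in s.
With the tool pointing down it reaches from about 0.35 to 0.975 m from the base axis. Payload 4.9 kg.
Tool frame: the origin (TCP) lies midway between the tips of the shut fingers; the grasp point (between the pads) lies 19 mm behind it; z points along the fingers, y is the line along which they close (so a half turn about z gives the same grasp; the last joint's range is limited). The gripper opens to 85 mm and grips with 20 to 120 N. Pads are 22 mm wide; open, the fingers measure 114 mm over their backs; the gripper's body (76 mm by 85 mm) begins 54 mm behind the grasp point. The pads swing forward as they close: fully open they stand 13 mm farther back than shut.
Start: joints at [1.212, 0.053, 1.613, -0, 1.476, -0.119], TCP at [0.148, 0.607, 0.231] pointing down, gripper open.
Joint ranges: [-3.01, 3.01], [-1.01, 2.22], [0.06, 2.58], [-1.02, 4.17], [0.09, 2.62], [-3.14, 3.14]. Speed limits (rad/s): [2.57, 2.57, 3.14, 3.14, 3.14, 3.14].

## Interface

Orientations are given as a rotation vector (axis times angle).
In Python, from station import ctrl gives the robot as it stands.
- The arm moves only by the tool step_arm, never from a script. Its argument "targets" is a list of rows, each an object with "travel": the shift along the world's x, y, z as a fraction of full scale, a list of three; "angular": the turn, a rotation vector about the world's x, y, z as a fraction of full scale, a list of three; "gripper": the opening, from 0 (shut) to 1 (fully open). In form: [{"travel": [x, y, z], "angular": [rx, ry, rz], "gripper": gripper}, ...]. A call has 1 to 10 rows; each row is the pose to reach, as a shift and turn from the pose commanded when the call began; what a row does not reach only later rows make up. Full scale, the value 1, is 0.6 m for a shift and pi/4 rad for a turn. A row lasts 1/10 s, in which the tool goes at most 50 mm and 8.59 degrees, less where a joint would pass 70% of its speed; a pose out of reach is approached as far as the arm can. A call with a number of a shift or a turn outside -1 to 1 is refused whole. A call with a gripper value outside its range is refused whole. The fingers move at their own pace and stop on an object; "squeeze" is the grip in N (left out, the last holds). Time passes only in rows, so rows that repeat a pose let the fingers close. It gives the time, the measured TCP pose, the force, the opening and the grip force at its end, in the units of the state.
- ctrl.get_obs(): the state, without advancing time (a new reading comes with each control period).
- ctrl.get_image(name): name is "scene" or "side" or "wrist"; returns a dict with "img" (420x560x3 uint8, red, green, blue), "fx", "fy", "cx", "cy" (pixels), "rvec" (rotation vector, rad) and "tvec" (3), from world to camera coordinates, as OpenCV has them. Camera axes: x right, y down, z forward; pixel columns grow to the right and rows downward; lengths in m; the calibration is good to about 2 mm. A picture is of the moment at which its call begins. There is no depth.
- ctrl.finish_job(): hands the job in; it is judged then, once.
The state is a dict: "t": time; "q": joint angles; "dq": joint speeds; "effort": joint torques, N m; "tool_pos": TCP position; "tool_rot": TCP orientation; "contact_force": force on the tool from outside, world axes, zero at the start; "wrist_torque": the same for the moment, N m; "opening": finger opening in m; "grip_force": force on a finger pad.
Only numpy, scipy, OpenCV 4.12 (cv2) and the standard library are available. Lean on these libraries where they do the work, as an engineer would, in place of code of your own. Each camera call takes 0.05 s, during which the arm holds its last target. There are 200 camera calls.

## Working session

There is one attempt and no reset: what is moved stays moved. The work goes in short steps, Python scripts to look and compute and a tool call to move; the robot and the scene stay as the last step left them, time stands still between calls to the robot, and variables do not carry over. Pictures are saved under pics/ and viewed, at most 10 in all, crops included, and the job is handed in when it is done.

Besides the shell and the picture viewer there is one more tool, called after "Emit:" by a JSON object that holds its "op" and its "data", one argument or row to a line. step_arm: Moves the arm, as the interface text tells. Its arguments: {"type":"object","properties":{"targets":{"type":"array"},"squeeze":{"type":"number"}},"required":["targets"]}

```bash
mkdir -p pics; cat > h.py <<'E'
import numpy as np, cv2
from station import ctrl
def snap(n,f):
    d=ctrl.get_image(n); cv2.imwrite(f'pics/{f}.png',d['img'][:,:,::-1]); np.save(f'pics/{f}.npy',d,allow_pickle=True); return d
def ray(d,px,z):
    R=cv2.Rodrigues(np.array(d['rvec'],float))[0]; t=np.array(d['tvec'],float).ravel()
    c=-R.T@t; px=np.atleast_2d(px).astype(float)
    v=np.c_[(px[:,0]-d['cx'])/d['fx'],(px[:,1]-d['cy'])/d['fy'],np.ones(len(px))]@R
    return c+v*((z-c[2])/v[:,2])[:,None]
def proj(d,P):
    K=np.array([[d['fx'],0,d['cx']],[0,d['fy'],d['cy']],[0,0,1.]])
    return cv2.projectPoints(np.atleast_2d(P).astype(float),np.array(d['rvec'],float),np.array(d['tvec'],float),K,None)[0][:,0]
def load(f): return np.load(f'pics/{f}.npy',allow_pickle=True).item()
E
python3 - <<'E'
from h import *
for n in ['scene','side','wrist']:
    d=snap(n,n+'0'); R=cv2.Rodrigues(np.array(d['rvec']))[0]; print(n,d['fx'],-R.T@np.array(d['tvec']).ravel(),R[2])
a=[cv2.imread(f'pics/{n}0.png') for n in ['scene','side']]
print(ctrl.get_obs())
E
```

```text
scene 404.32158904601823 [-0.61695604  0.95338199  0.74053125] [ 0.67772822 -0.60711768 -0.41484042]
side 452.1967569075644 [-0.06659092 -0.33769564  1.27551257] [ 0.40824105  0.21197323 -0.88792263]
wrist 294.166486710832 [0.07827147 0.62310118 0.37309867] [ 0.27364671 -0.06939113 -0.9593239 ]
{'t': 0.15, 'q': array([ 1.21197981e+00,  5.32298683e-02,  1.61398805e+00,  1.30570886e-05,
        1.47597938e+00, -1.18987512e-01]), 'dq': array([ 0.0007076 , -0.00303351, -0.00303363,  0.00048497,  0.00087258,
       -0.00039853]), 'effort': array([ 1.04378498e-03, -3.94242454e+01, -3.70722020e+01, -8.94249820e-05,
        4.62545548e-03,  1.47734262e-06]), 'tool_pos': array([0.14827755, 0.60665787, 0.23032449]), 'tool_rot': array([-3.75775221e-01, -3.11864175e+00,  2.44384734e-03]), 'contact_force': array([0.41134764, 0.13628645, 0.2105609 ]), 'wrist_torque': array([-0.01588214,  0.03077651, -0.00407768]), 'grip_force': 0.0, 'opening': 0.0854137727040708}
```

View pics/scene0.png

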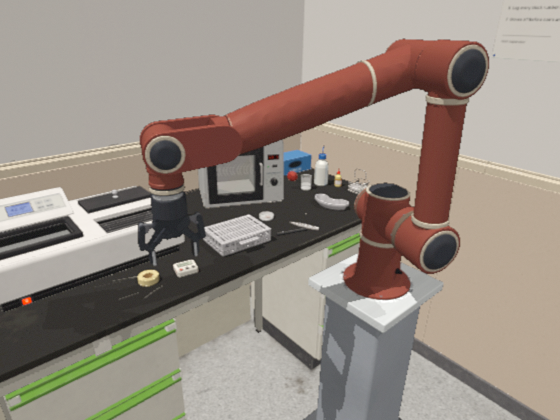

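View pics/side0.png

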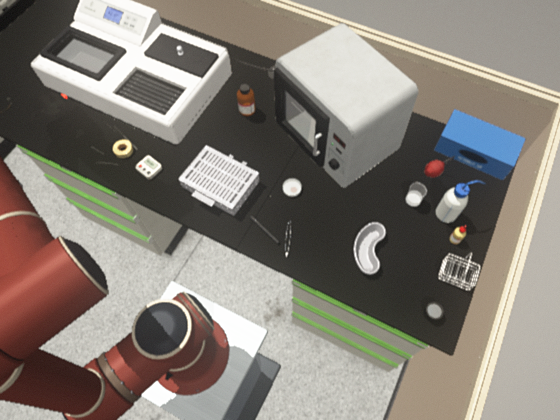

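The side view shows the cassette at about (220,178) with its lip at (203,198), and the stack dish at about (370,248). The petri dish, forceps, marker, timer, loupe and rack are spread around them. I'll zoom in on both next.

```bash
python3 - <<'E'
from h import *
im=cv2.imread('pics/side0.png')
a=cv2.resize(im[135:220,170:270],None,fx=4,fy=4,interpolation=cv2.INTER_CUBIC)
b=cv2.resize(im[210:295,335:435],None,fx=4,fy=4,interpolation=cv2.INTER_CUBIC)
cv2.imwrite('pics/crop.png',np.hstack([a,b]))
d=load('side0')
for p,z in [((292,187),.015),((148,167),.018),((122,149),.034),((289,240),.0),((265,229),0),((370,248),.03),((460,272),.05),((434,311),.03)]: print(p,ray(d,p,z)[0].round(3))
E
```

```text
(292, 187) [ 0.583 -0.021  0.015]
(148, 167) [0.435 0.434 0.018]
(122, 149) [0.448 0.542 0.034]
(289, 240) [ 0.42  -0.093  0.   ]
(265, 229) [ 0.419 -0.01   0.   ]
(370, 248) [ 0.494 -0.324  0.03 ]
(460, 272) [ 0.532 -0.579  0.05 ]
(434, 311) [ 0.4   -0.552  0.03 ]
```

View pics/crop.png

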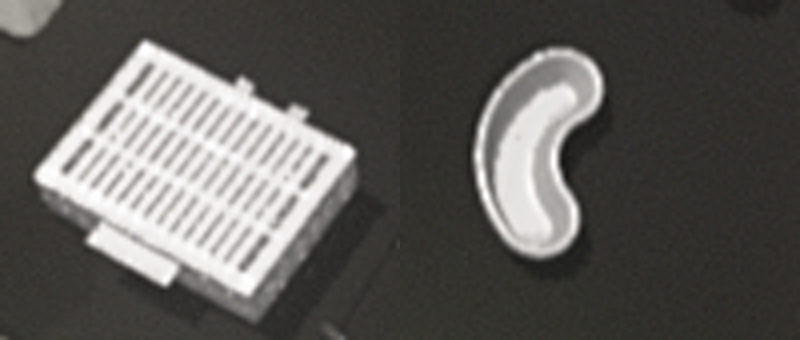

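View pics/wrist0.png

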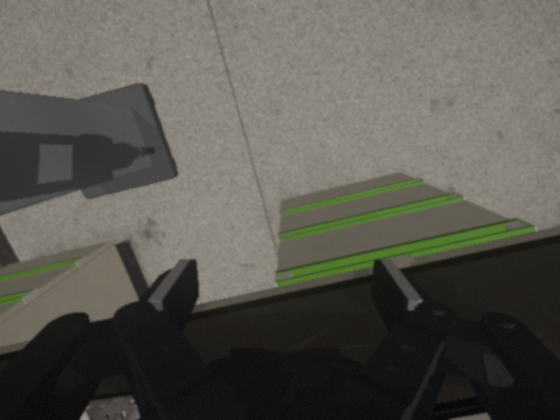

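The cassette's lid corners in the crop are at (146,40), (356,152), (250,296) and (37,177), with the lip facing the robot. The stack dish's hollow side faces right in the image. The wrist camera sees nothing useful from here.

```bash
python3 - <<'E'
from h import *
d=load('side0'); o=np.array([170,135])
c=ray(d,np.array([(146,40),(356,152),(250,296),(37,177)])/4+o,.054)
print(c.round(4)); 
mb=(c[0]+c[1])/2; mf=(c[2]+c[3])/2; x=mb-mf; print('ctr',c.mean(0),'len x',np.hypot(*x[:2]),'yaw x',np.arctan2(x[1],x[0]))
e=c[1]-c[0]; e2=c[2]-c[3]; print('len y',np.linalg.norm(e),np.linalg.norm(e2),'yaw from y', np.arctan2(-e[0],e[1]),np.arctan2(-e2[0],e2[1]))
l=ray(d,np.array([(88,242),(167,288),(182,266)])/4+o,.043); print('lip',l.round(4))
im=d['img'].astype(float).mean(2); m=np.zeros_like(im,np.uint8); m[210:295,335:435]=(im[210:295,335:435]>85)
n,lab,st,_=cv2.connectedComponentsWithStats(m); k=1+np.argmax(st[1:,4]); print(st[k])
cn=max(cv2.findContours((lab==k).astype(np.uint8),cv2.RETR_EXTERNAL,cv2.CHAIN_APPROX_NONE)[0],key=cv2.contourArea)
P=ray(d,cn[:,0],.032)[:,:2].astype(np.float32)
hull=cv2.convexHull(P); r=cv2.minAreaRect(P); print(r, cv2.boxPoints(r).round(4).tolist())
b=cv2.boxPoints(r); 
# concave side: contour centroid vs. box centre
M=cv2.moments(P.reshape(-1,1,2)); print('centroid',M['m10']/M['m00'],M['m01']/M['m00'])
hi=cv2.convexityDefects(cn,cv2.convexHull(cn,returnPoints=False))
kk=max(hi[:,0],key=lambda a:a[3]); print('defect',P[kk[0]],P[kk[1]],P[kk[2]])
E
```

```text
[[0.5776 0.29   0.054 ]
 [0.5611 0.0852 0.054 ]
 [0.4124 0.0957 0.054 ]
 [0.4276 0.2978 0.054 ]]
ctr [0.49465866 0.19218667 0.054     ] len x 0.14963887318633395 yaw x -0.06118471439034438
len y 0.20548080939110733 0.2026984603859341 yaw from y 3.0608645898373936 3.066639062498695
lip [[0.4005 0.2357 0.043 ]
 [0.3939 0.1599 0.043 ]
 [0.4155 0.1595 0.043 ]]
[ 353  222   33   53 1171]
((0.49591517448425293, -0.3161260783672333), (0.17087817192077637, 0.0859719067811966), 12.063653945922852) [[0.4034000039100647, -0.29190000891685486], [0.4212999939918518, -0.37599998712539673], [0.5885000228881836, -0.3402999937534332], [0.5705000162124634, -0.25619998574256897]]
centroid 0.4963178107303116 -0.31686368784023955
defect [ 0.4468123  -0.37057686] [ 0.5519946 -0.3480975] [ 0.5010806  -0.33323392]
```

```bash
cat >> h.py <<'E'
from scipy.spatial.transform import Rotation as Ro
def goal(pos,zd,yd):
    """units to reach tcp pos with tool z=zd and tool y=+-yd, from present pose"""
    o=ctrl.get_obs(); z=np.array(zd,float); z/=np.linalg.norm(z); y=np.array(yd,float); y-=y@z*z; y/=np.linalg.norm(y)
    R0=Ro.from_rotvec(o['tool_rot'])
    print('t',o['t'],'pos',o['tool_pos'].round(4),'F',o['contact_force'].round(2),'op',round(o['opening'],4),'grip',round(o['grip_force'],1),'q',o['q'].round(3))
    print('tool y',R0.as_matrix()[:,1].round(3),'z',R0.as_matrix()[:,2].round(3))
    for s in (1,-1):
        R=Ro.from_matrix(np.c_[np.cross(s*y,z),s*y,z]); w=(R*R0.inv()).as_rotvec(); print('travel',((np.array(pos)-o['tool_pos'])/.6).round(4),'ang',(w/(np.pi/4)).round(4))
E
python3 - <<'E'
from h import *
goal([.33,.204,.15],[.7053,-.051,-.707],[.072,.997,0])
E
```

```text
t 0.15 pos [0.1483 0.6067 0.2303] F [0.41 0.14 0.21] op 0.0854 grip 0.0 q [ 1.212  0.053  1.614  0.     1.476 -0.119]
tool y [ 0.238  0.971 -0.002] z [-0.001 -0.001 -1.   ]
travel [ 0.3029 -0.6711 -0.1339] ang [-0.1537 -0.9896  0.2032]
travel [ 0.3029 -0.6711 -0.1339] ang [ 1.4415 -0.2296 -3.5123]
```

Emit:
{"op": "step_arm", "data": {
  "targets": [
    {"travel":[0.3,-0.67,-0.05],"angular":[-0.15,-0.99,0.2],"gripper":0},
    {"travel":[0.3,-0.67,-0.05],"angular":[-0.15,-0.99,0.2],"gripper":0},
    {"travel":[0.3,-0.67,-0.05],"angular":[-0.15,-0.99,0.2],"gripper":0},
    {"travel":[0.3,-0.67,-0.05],"angular":[-0.15,-0.99,0.2],"gripper":0},
    {"travel":[0.3,-0.67,-0.05],"angular":[-0.15,-0.99,0.2],"gripper":0},
    {"travel":[0.3,-0.67,-0.05],"angular":[-0.15,-0.99,0.2],"gripper":0},
    {"travel":[0.3,-0.67,-0.05],"angular":[-0.15,-0.99,0.2],"gripper":0},
    {"travel":[0.3,-0.67,-0.05],"angular":[-0.15,-0.99,0.2],"gripper":0},
    {"travel":[0.3,-0.67,-0.05],"angular":[-0.15,-0.99,0.2],"gripper":0},
    {"travel":[0.3,-0.67,-0.05],"angular":[-0.15,-0.99,0.2],"gripper":0}
  ]
}}

```text
t: 1.15
tool_pos: [0.3335, 0.2061, 0.1957]
tool_rot: [0.101, 2.361, -0.048]
contact_force: [-0.1, 0.4, -0.3]
opening: -0.0
grip_force: 0.0
```

```bash
python3 - <<'E'
from h import *
goal([.37,.201,.018],[.7053,-.051,-.707],[.072,.997,0])
E
```

```text
t 1.15 pos [0.3335 0.2061 0.1957] F [-0.07  0.43 -0.26] op -0.0 grip 0.0 q [ 0.733 -1.009  2.539 -0.615  1.107 -0.615]
tool y [ 0.087  0.996 -0.005] z [ 0.7   -0.064 -0.712]
travel [ 0.0608 -0.0085 -0.2962] ang [ 0.0052 -0.0089  0.0192]
travel [ 0.0608 -0.0085 -0.2962] ang [ 2.8032 -0.2304 -2.8307]
```

Emit:
{"op": "step_arm", "data": {
  "targets": [
    {"travel":[0.055,-0.008,-0.1],"angular":[0,0,0.02],"gripper":0},
    {"travel":[0.055,-0.008,-0.2],"angular":[0,0,0.02],"gripper":0},
    {"travel":[0.055,-0.008,-0.25],"angular":[0,0,0.02],"gripper":0},
    {"travel":[0.055,-0.008,-0.29],"angular":[0,0,0.02],"gripper":0},
    {"travel":[0.055,-0.008,-0.29],"angular":[0,0,0.02],"gripper":0}
  ]
}}

```text
t: 1.65
tool_pos: [0.3703, 0.2152, 0.0209]
tool_rot: [0.07, 2.369, -0.044]
contact_force: [-0.5, -0.3, 0.0]
opening: -0.0001
grip_force: 0.0
```

```bash
python3 - <<'E'
from h import *
goal([.404,.1985,.019],[.7053,-.051,-.707],[.072,.997,0])
d=snap('side','s1'); print(proj(d,[[.4007,.198,.043],ctrl.get_obs()['tool_pos']]))
im=cv2.imread('pics/s1.png'); cv2.imwrite('pics/c1.png',cv2.resize(im[130:250,130:290],None,fx=4,fy=4,interpolation=cv2.INTER_CUBIC))
E
```

```text
t 1.65 pos [0.3703 0.2152 0.0209] F [-0.52 -0.35  0.03] op -0.0001 grip 0.0 q [ 0.659 -0.47   2.583 -0.935  0.621 -0.179]
tool y [ 0.064  0.998 -0.011] z [ 0.696 -0.053 -0.716]
travel [ 0.0562 -0.0278 -0.0032] ang [ 0.0133 -0.0177 -0.0102]
travel [ 0.0562 -0.0278 -0.0032] ang [-2.7903  0.2066  2.8342]
[[202.35987338 200.29402911]
 [193.45946649 208.23448227]]
```

View pics/c1.png

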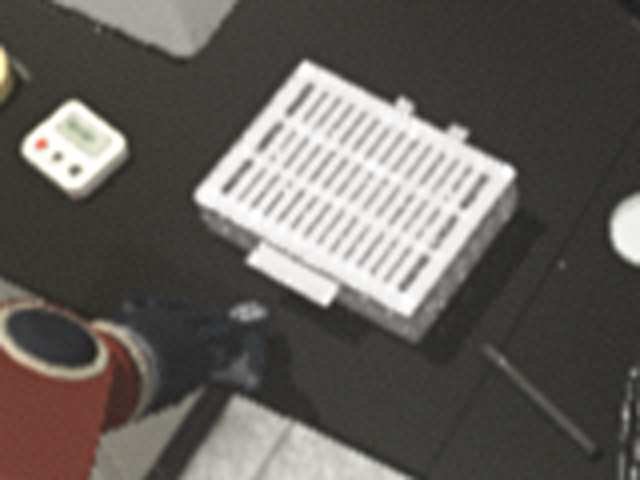

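The fingertips sit low, just in front of the lip (crop ~(245,345) vs lip (290,275)). Sliding forward under it.

Emit:
{"op": "step_arm", "data": {
  "targets": [
    {"travel":[0.03,-0.02,-0.003],"angular":[0,0,0],"gripper":0},
    {"travel":[0.056,-0.028,-0.003],"angular":[0,0,0],"gripper":0},
    {"travel":[0.056,-0.028,-0.003],"angular":[0,0,0],"gripper":0}
  ]
}}

```text
t: 2.0
tool_pos: [0.408, 0.1999, 0.0273]
tool_rot: [0.078, 2.355, -0.034]
contact_force: [-1.2, -0.2, -0.9]
opening: -0.0005
grip_force: 0.5
```

```bash
python3 - <<'E'
from h import *
goal([.404,.1985,.019],[.7053,-.051,-.707],[.072,.997,0])
E
```

```text
t 2.0 pos [0.408  0.1999 0.0273] F [-1.23 -0.15 -0.85] op -0.0005 grip 0.5 q [ 0.541 -0.436  2.555 -0.931  0.529 -0.255]
tool y [ 0.066  0.998 -0.001] z [ 0.705 -0.048 -0.707]
travel [-0.0066 -0.0023 -0.0138] ang [ 0.0016 -0.0003 -0.0072]
travel [-0.0066 -0.0023 -0.0138] ang [-2.8171  0.1975  2.824 ]
```

```bash
cat > arc.py <<'E'
from h import *
import sys
o=ctrl.get_obs(); H=np.array([.572,.186,.026]); e=np.array([.9974,-.072,0]); yv=np.array([.072,.9974,0]); h=.009
R0=Ro.from_rotvec(o['tool_rot']).as_matrix(); a0=np.arctan2(R0[:,2]@e,-R0[2,2])
print(o['tool_pos'].round(4),o['contact_force'].round(1),'pitch',round(a0,3),'lat',(o['tool_pos']-H)@yv,'q',o['q'].round(2))
for th in np.arange(*map(float,sys.argv[1:4])):
    a=max(np.pi/4-th/2,0); u,w=-.165,.014
    c=np.array([u*np.cos(th)+w*np.sin(th)-h*np.cos(a), -u*np.sin(th)+w*np.cos(th)-h*np.sin(a)])
    P=H+e*c[0]+np.array([0,0,c[1]])+yv*.012
    print(round(th,2),((P-o['tool_pos'])/.6).round(3).tolist(),(yv*(a0-a)/(np.pi/4)).round(3).tolist())
E
python3 arc.py 0.0 1.05 0.1
```

```text
[0.408  0.1999 0.0273] [-1.2 -0.2 -0.9] pitch 0.785 lat 0.002053246717623445 q [ 0.54 -0.44  2.56 -0.93  0.53 -0.26]
0.0 [-0.01, 0.017, 0.011] [-0.0, -0.0, -0.0]
0.1 [-0.007, 0.017, 0.038] [0.005, 0.063, 0.0]
0.2 [-0.001, 0.017, 0.066] [0.009, 0.127, 0.0]
0.3 [0.008, 0.016, 0.093] [0.014, 0.19, 0.0]
0.4 [0.019, 0.015, 0.118] [0.018, 0.254, 0.0]
0.5 [0.032, 0.014, 0.143] [0.023, 0.317, 0.0]
0.6 [0.048, 0.013, 0.165] [0.027, 0.381, 0.0]
0.7 [0.066, 0.012, 0.187] [0.032, 0.444, 0.0]
0.8 [0.087, 0.01, 0.206] [0.037, 0.508, 0.0]
0.9 [0.108, 0.009, 0.223] [0.041, 0.571, 0.0]
1.0 [0.132, 0.007, 0.238] [0.046, 0.635, 0.0]
```

Emit:
{"op": "step_arm", "data": {
  "targets": [
    {"travel":[-0.01,0,0.01],"angular":[0,0,0],"gripper":0},
    {"travel":[-0.007,0,0.038],"angular":[0.005,0.06,0],"gripper":0},
    {"travel":[-0.001,0,0.066],"angular":[0.01,0.13,0],"gripper":0},
    {"travel":[0.008,-0.001,0.093],"angular":[0.014,0.19,0],"gripper":0},
    {"travel":[0.019,-0.002,0.118],"angular":[0.018,0.25,0],"gripper":0}
  ]
}}

```text
t: 2.5
tool_pos: [0.417, 0.1995, 0.0979]
tool_rot: [0.079, 2.556, -0.023]
contact_force: [-0.9, -0.6, -1.2]
opening: 0.0
grip_force: 0.5
```

```bash
sed -i 's/+yv\*.012/+yv*.002/' arc.py; python3 arc.py 0.4 1.65 0.1; python3 - <<'E'
from h import *
d=snap('side','s2')
im=cv2.imread('pics/s2.png'); cv2.imwrite('pics/c2.png',cv2.resize(im[110:230,130:290],None,fx=4,fy=4,interpolation=cv2.INTER_CUBIC))
E
```

```text
[0.417  0.1995 0.0979] [-0.9 -0.6 -1.2] pitch 0.585 lat 0.0023471210141223463 q [ 0.45 -0.57  2.43 -0.39  0.79 -0.86]
0.4 [0.003, -0.001, 0.0] [-0.0, -0.001, -0.0]
0.5 [0.016, -0.002, 0.025] [0.005, 0.063, 0.0]
0.6 [0.032, -0.003, 0.048] [0.009, 0.126, 0.0]
0.7 [0.05, -0.004, 0.069] [0.014, 0.19, 0.0]
0.8 [0.07, -0.006, 0.088] [0.018, 0.253, 0.0]
0.9 [0.092, -0.007, 0.105] [0.023, 0.317, 0.0]
1.0 [0.116, -0.009, 0.12] [0.027, 0.38, 0.0]
1.1 [0.14, -0.011, 0.132] [0.032, 0.444, 0.0]
1.2 [0.166, -0.013, 0.142] [0.037, 0.507, 0.0]
1.3 [0.193, -0.015, 0.149] [0.041, 0.571, 0.0]
1.4 [0.22, -0.016, 0.154] [0.046, 0.634, 0.0]
1.5 [0.248, -0.018, 0.156] [0.05, 0.698, 0.0]
1.6 [0.275, -0.02, 0.154] [0.054, 0.743, 0.0]
```

View pics/c2.png

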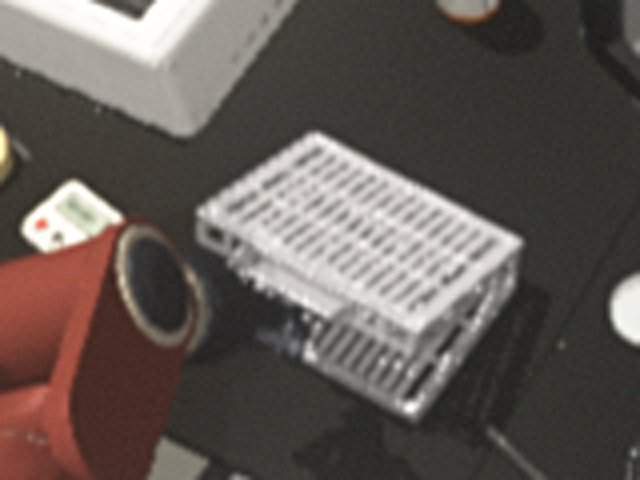

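The lid is rising on the fingertips: its front edge now stands well above the base and the lip rests at about (310,290). Continuing along the arc.

Emit:
{"op": "step_arm", "data": {
  "targets": [
    {"travel":[0.016,-0.002,0.025],"angular":[0.005,0.06,0],"gripper":0},
    {"travel":[0.032,-0.003,0.048],"angular":[0.01,0.13,0],"gripper":0},
    {"travel":[0.05,-0.004,0.069],"angular":[0.014,0.19,0],"gripper":0},
    {"travel":[0.07,-0.006,0.088],"angular":[0.018,0.25,0],"gripper":0},
    {"travel":[0.092,-0.007,0.105],"angular":[0.023,0.32,0],"gripper":0},
    {"travel":[0.116,-0.009,0.12],"angular":[0.027,0.38,0],"gripper":0},
    {"travel":[0.14,-0.011,0.132],"angular":[0.032,0.44,0],"gripper":0},
    {"travel":[0.166,-0.013,0.142],"angular":[0.037,0.51,0],"gripper":0},
    {"travel":[0.193,-0.015,0.149],"angular":[0.041,0.57,0],"gripper":0},
    {"travel":[0.22,-0.016,0.154],"angular":[0.046,0.63,0],"gripper":0}
  ]
}}

```text
t: 3.55
tool_pos: [0.5498, 0.1897, 0.1901]
tool_rot: [0.095, 3.05, -0.001]
contact_force: [-0.8, -1.4, -0.4]
opening: 0.0001
grip_force: 0.1
```

```bash
python3 arc.py 1.4 1.75 0.1; python3 - <<'E'
from h import *
d=snap('side','s3')
im=cv2.imread('pics/s3.png'); cv2.imwrite('pics/c3.png',cv2.resize(im[90:230,130:290],None,fx=4,fy=4,interpolation=cv2.INTER_CUBIC))
E
```

```text
[0.5498 0.1897 0.1901] [-0.8 -1.4 -0.4] pitch 0.09 lat 0.002094743445848782 q [ 0.22 -0.08  1.81 -0.02  1.32 -1.29]
1.4 [-0.001, -0.0, 0.0] [0.0, 0.006, 0.0]
1.5 [0.026, -0.002, 0.002] [0.005, 0.07, 0.0]
1.6 [0.054, -0.004, 0.001] [0.008, 0.115, 0.0]
1.7 [0.081, -0.006, -0.004] [0.008, 0.115, 0.0]
```

View pics/c3.png

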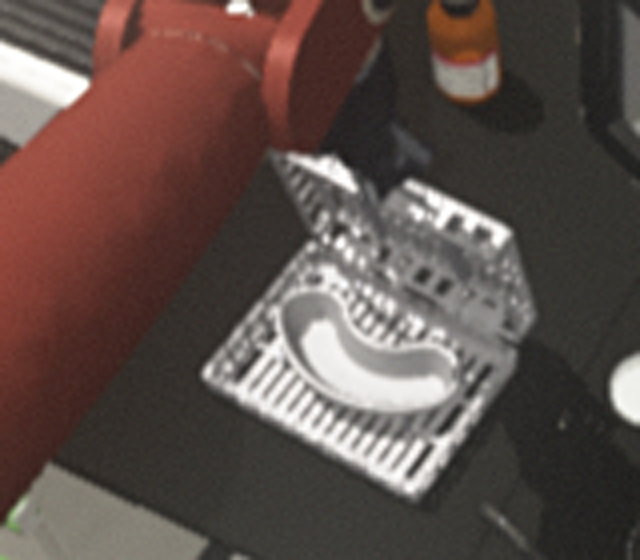

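The lid is now nearly upright and the dish is visible, with its hollow side towards the hinge. I'll push it past the tipping point, then back off.

Emit:
{"op": "step_arm", "data": {
  "targets": [
    {"travel":[0.013,-0.001,0.002],"angular":[0.003,0.05,0],"gripper":0},
    {"travel":[0.026,-0.002,0.002],"angular":[0.005,0.1,0],"gripper":0},
    {"travel":[0.04,-0.003,0.002],"angular":[0.008,0.115,0],"gripper":0},
    {"travel":[0.054,-0.004,0.002],"angular":[0.008,0.115,0],"gripper":0},
    {"travel":[0.068,-0.005,0.0],"angular":[0.008,0.115,0],"gripper":0},
    {"travel":[0.08,-0.006,0.0],"angular":[0.008,0.115,0],"gripper":0},
    {"travel":[0.09,-0.007,0.0],"angular":[0.008,0.115,0],"gripper":0},
    {"travel":[0.09,-0.007,0.0],"angular":[0.008,0.115,0],"gripper":0}
  ]
}}

```text
t: 4.4
tool_pos: [0.6042, 0.1843, 0.1872]
tool_rot: [-0.102, -3.138, -0.003]
contact_force: [-0.3, 0.3, -0.5]
opening: -0.0002
grip_force: 0.0
```

Emit:
{"op": "step_arm", "data": {
  "targets": [
    {"travel":[-0.06,0.004,0.03],"angular":[0,0,0],"gripper":1},
    {"travel":[-0.14,0.01,0.08],"angular":[0,0,0],"gripper":1},
    {"travel":[-0.22,0.015,0.12],"angular":[0,0,0],"gripper":1},
    {"travel":[-0.3,0.02,0.12],"angular":[0,0,0],"gripper":1},
    {"travel":[-0.3,0.02,0.12],"angular":[0,0,0],"gripper":1}
  ]
}}

```text
t: 4.9
tool_pos: [0.4204, 0.1969, 0.2604]
tool_rot: [-0.098, -3.139, -0.005]
contact_force: [-0.1, 0.6, 0.6]
opening: 0.0725
grip_force: 0.0
```

```bash
python3 - <<'E'
from h import *
print(ctrl.get_obs()['tool_pos'])
d=snap('side','s4'); w=snap('wrist','w4')
a=cv2.resize(cv2.imread('pics/s4.png')[90:230,150:290],(400,400),interpolation=cv2.INTER_CUBIC)
b=cv2.resize(cv2.imread('pics/w4.png'),(400,300)); b=cv2.copyMakeBorder(b,0,100,0,0,0)
cv2.imwrite('pics/c4.png',np.hstack([a,b]))
E
```

```text
[0.42038774 0.19691465 0.26044365]
```

View pics/c4.png

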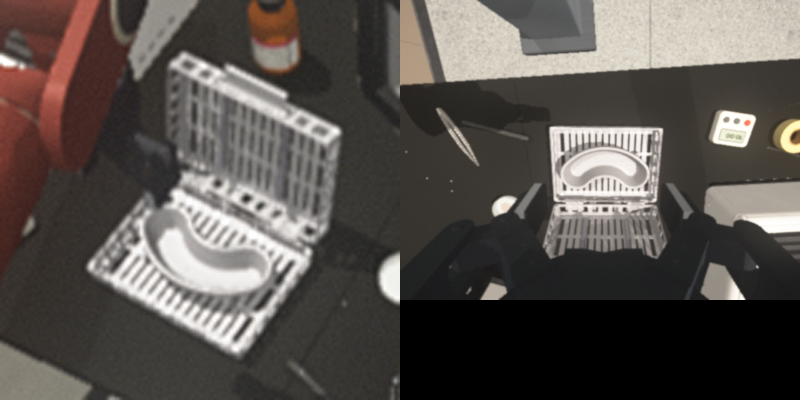

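The lid leans open by itself, with the dish still in the cassette. I'll bring the wrist camera closer to measure the dish.

Emit:
{"op": "step_arm", "data": {
  "targets": [
    {"travel":[0.08,-0.008,-0.08],"angular":[0,0,0],"gripper":1},
    {"travel":[0.1,-0.008,-0.1],"angular":[0,0,0],"gripper":1},
    {"travel":[0.1,-0.008,-0.1],"angular":[0,0,0],"gripper":1},
    {"travel":[0.1,-0.008,-0.1],"angular":[0,0,0],"gripper":1}
  ]
}}

```text
t: 5.4
tool_pos: [0.4842, 0.1912, 0.1978]
tool_rot: [-0.103, -3.134, -0.002]
contact_force: [0.0, 0.3, -0.0]
opening: 0.0854
grip_force: 0.0
```

```bash
python3 - <<'E'
from h import *
d=snap('wrist','w5'); s=snap('side','s5'); print(ctrl.get_obs()['tool_pos'])
C=np.array([.4945,.192,0]);e=np.array([.9974,-.072,0]);y=np.array([.072,.9974,0])
Q=proj(d,[C+a*.075*e+b*.1025*y+[0,0,.026] for a in(-1,1) for b in(-1,1)]); print(Q)
c=Q.mean(0).astype(int); x0,y0=max(c[0]-130,0),max(c[1]-98,0)
im=cv2.imread('pics/w5.png')[y0:y0+196,x0:x0+260]; print(x0,y0)
b=cv2.resize(im,None,fx=3,fy=3,interpolation=cv2.INTER_CUBIC)
for k in range(0,b.shape[1],50): cv2.line(b,(k,0),(k,12 if k%100 else 25),(0,255,0),1)
for k in range(0,b.shape[0],50): cv2.line(b,(0,k),(12 if k%100 else 25,k),(0,255,0),1)
cv2.imwrite('pics/c5.png',b)
E
```

```text
[0.48439352 0.19170383 0.20006954]
[[188.49957968 130.73061141]
 [386.4722412  132.10257867]
 [199.20941347 262.78693882]
 [373.43451893 263.81041817]]
156 99
```

View pics/c5.png

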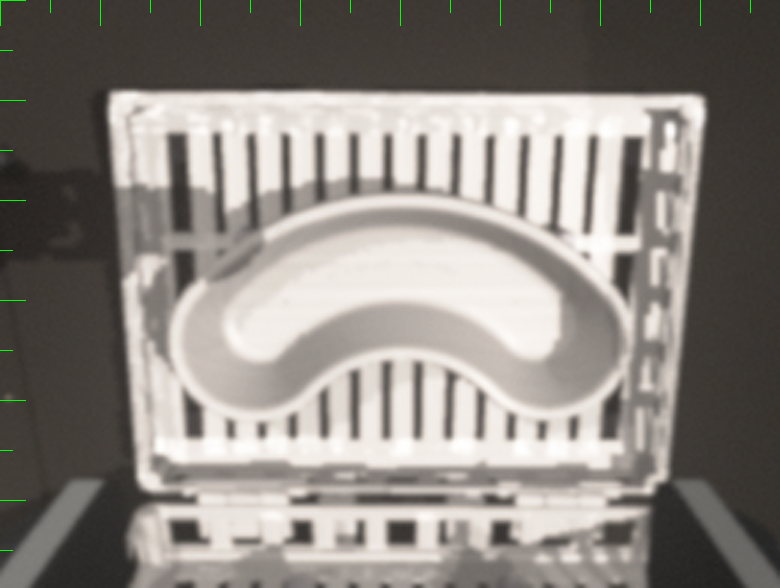

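The close wrist view shows the whole dish: left tip (171,335), right tip (630,335), bulge (400,194), lobe bottoms (250,418) and (545,418), hollow waist (403,349).

```bash
python3 - <<'E'
from h import *
d=load('w5'); o=np.array([156,99])
f=lambda l,z: ray(d,np.array(l)/3+o,z)
p=f([(171,335),(630,335),(400,194),(250,418),(545,418),(403,349)],.040); print(p.round(4))
print('len',np.linalg.norm(p[0]-p[1]),'w',np.linalg.norm(p[2]-p[5]))
t=p[4]-p[3]; print('lobe yaw',np.arctan2(t[1],t[0])); t=p[0]-p[1]; print('tip dir',np.arctan2(t[1],t[0]))
print('waist mid',(p[2]+p[5])/2,'tipsmid',(p[0]+p[1])/2)
c=f([(110,93),(705,97),(655,492),(140,490)],.026); print('cass',c.round(4),c.mean(0))
# stack dish in scene0 view: contour at rim plane
s=load('scene0'); im=s['img'].astype(float).mean(2); m=np.zeros(im.shape,np.uint8); q=proj(s,[.4935,-.304,.03])[0].astype(int); print(q)
x,y=q; m[y-14:y+14,x-28:x+28]=im[y-14:y+14,x-28:x+28]>100
cn=max(cv2.findContours(m,cv2.RETR_EXTERNAL,cv2.CHAIN_APPROX_NONE)[0],key=cv2.contourArea); print(cv2.boundingRect(cn))
P=ray(s,cn[:,0],.030)[:,:2].astype(np.float32); print(cv2.minAreaRect(P))
goal([.49,.19,.12],[0,0,-1],[.9974,-.072,0])
E
```

```text
[[0.4957 0.1128 0.04  ]
 [0.5064 0.2756 0.04  ]
 [0.4512 0.1971 0.04  ]
 [0.529  0.1374 0.04  ]
 [0.536  0.245  0.04  ]
 [0.5063 0.1948 0.04  ]]
len 0.1631473270506142 w 0.0551325686938065
lobe yaw 1.5052377157339347
tip dir -1.636300661923959
waist mid [0.47877211 0.19594297 0.04      ] tipsmid [0.50105868 0.19423181 0.04      ]
cass [[0.4119 0.0996 0.026 ]
 [0.4266 0.3043 0.026 ]
 [0.5757 0.2899 0.026 ]
 [0.5616 0.0885 0.026 ]] [0.49394841 0.19556102 0.026     ]
[328 200]
(315, 193, 34, 17)
((0.4927952289581299, -0.3014521598815918), (0.18392544984817505, 0.122712142765522), 11.59896183013916)
t 5.5 pos [0.4844 0.1917 0.2001] F [ 0.7  -0.22 -0.4 ] op 0.0854 grip 0.0 q [ 0.232 -0.178  1.885  0.003  1.435 -1.274]
tool y [0.065 0.998 0.002] z [-0.001  0.003 -1.   ]
travel [ 0.0093 -0.0028 -0.1334] ang [-4.0000e-03  1.1000e-03 -2.0095e+00]
travel [ 0.0093 -0.0028 -0.1334] ang [-1.1000e-03 -4.0000e-03  1.9905e+00]
```

Emit:
{"op": "step_arm", "data": {
  "targets": [
    {"travel":[-0.009,0.005,0],"angular":[0,0,-0.2],"gripper":1},
    {"travel":[-0.009,0.005,0],"angular":[0,0,-0.4],"gripper":1},
    {"travel":[-0.009,0.005,-0.03],"angular":[0,0,-0.6],"gripper":1},
    {"travel":[-0.009,0.005,-0.06],"angular":[0,0,-0.8],"gripper":1},
    {"travel":[-0.009,0.005,-0.06],"angular":[0,0,-1],"gripper":1},
    {"travel":[-0.009,0.005,-0.06],"angular":[0,0,-1],"gripper":1}
  ]
}}

```text
t: 6.1
tool_pos: [0.4783, 0.1949, 0.1642]
tool_rot: [-1.299, -2.86, -0.006]
contact_force: [-0.3, 0.0, 0.4]
opening: 0.0856
grip_force: 0.0
```

Emit:
{"op": "step_arm", "data": {
  "targets": [
    {"travel":[0,0,-0.02],"angular":[0,0,-0.2],"gripper":1},
    {"travel":[0,0,-0.04],"angular":[0,0,-0.4],"gripper":1},
    {"travel":[0,0,-0.06],"angular":[0,0,-0.6],"gripper":1},
    {"travel":[0,0,-0.08],"angular":[0,0,-0.8],"gripper":1},
    {"travel":[0,0,-0.1],"angular":[0,0,-1],"gripper":1},
    {"travel":[0,0,-0.1],"angular":[0,0,-1],"gripper":1},
    {"travel":[0,0,-0.1],"angular":[0,0,-1],"gripper":1}
  ]
}}

```text
t: 6.8
tool_pos: [0.4788, 0.195, 0.1045]
tool_rot: [2.29, 2.149, 0.008]
contact_force: [0.3, 0.4, -0.3]
opening: 0.0851
grip_force: 0.0
```

```bash
python3 - <<'E'
from h import *
goal([.4788,.195,.0275],[0,0,-1],[.9978,-.066,0])
E
```

```text
t 6.8 pos [0.4788 0.195  0.1045] F [ 0.25  0.43 -0.32] op 0.0851 grip 0.0 q [ 0.242 -0.096  1.979  0.002  1.254  0.305]
tool y [ 0.998 -0.064  0.004] z [ 0.004  0.003 -1.   ]
travel [ 1.000e-04  0.000e+00 -1.283e-01] ang [-0.0037  0.0056 -0.0029]
travel [ 1.000e-04  0.000e+00 -1.283e-01] ang [-0.0087 -0.0057  3.9971]
```

Emit:
{"op": "step_arm", "data": {
  "targets": [
    {"travel":[0,0,-0.05],"angular":[0,0,0],"gripper":1},
    {"travel":[0,0,-0.1],"angular":[0,0,0],"gripper":1},
    {"travel":[0,0,-0.12],"angular":[0,0,0],"gripper":1},
    {"travel":[0,0,-0.128],"angular":[0,0,0],"gripper":1},
    {"travel":[0,0,-0.128],"angular":[0,0,0],"gripper":1},
    {"travel":[0,0,-0.128],"angular":[0,0,0],"gripper":0.8}
  ],
  "squeeze": 30
}}

```text
t: 7.4
tool_pos: [0.4796, 0.195, 0.0282]
tool_rot: [2.291, 2.148, 0.009]
contact_force: [0.4, -0.4, 0.0]
opening: 0.0731
grip_force: 0.0
```

Emit:
{"op": "step_arm", "data": {
  "targets": [
    {"travel":[0,0,0],"angular":[0,0,0],"gripper":0.6},
    {"travel":[0,0,0],"angular":[0,0,0],"gripper":0.6},
    {"travel":[0,0,0],"angular":[0,0,0],"gripper":0.6},
    {"travel":[0,0,0],"angular":[0,0,0],"gripper":0.6},
    {"travel":[0,0,0],"angular":[0,0,0],"gripper":0.6}
  ]
}}

```text
t: 7.9
tool_pos: [0.4799, 0.1951, 0.0288]
tool_rot: [2.29, 2.148, 0.01]
contact_force: [-1.7, -0.3, 6.1]
opening: 0.0596
grip_force: 31.1
```

```bash
python3 - <<'E'
from h import *
goal([.4788,.195,.0275],[0,0,-1],[.9978,-.066,0])
E
```

```text
t 7.9 pos [0.4799 0.1951 0.0288] F [-1.66 -0.32  6.08] op 0.0596 grip 31.1 q [2.410e-01 1.500e-02 2.015e+00 2.000e-03 1.106e+00 3.050e-01]
tool y [ 0.998 -0.064  0.005] z [ 0.006  0.003 -1.   ]
travel [-0.0018 -0.0001 -0.0022] ang [-0.004   0.007  -0.0024]
travel [-0.0018 -0.0001 -0.0022] ang [-0.011  -0.0063  3.9976]
```

Emit:
{"op": "step_arm", "data": {
  "targets": [
    {"travel":[0,0,0.02],"angular":[0,0,0],"gripper":0.6},
    {"travel":[0,0,0.05],"angular":[0,0,0],"gripper":0.6},
    {"travel":[0,0,0.09],"angular":[0,0,0],"gripper":0.6},
    {"travel":[0,0,0.14],"angular":[0,0,0],"gripper":0.6},
    {"travel":[0,0,0.2],"angular":[0,0,0],"gripper":0.6},
    {"travel":[0,0,0.2],"angular":[0,0,0],"gripper":0.6},
    {"travel":[0,0,0.2],"angular":[0,0,0],"gripper":0.6}
  ]
}}

```text
t: 8.6
tool_pos: [0.479, 0.1949, 0.1483]
tool_rot: [2.291, 2.148, 0.009]
contact_force: [-0.4, -0.6, -2.6]
opening: 0.0596
grip_force: 32.6
```

```bash
python3 - <<'E'
from h import *
goal([.489,-.304,.15],[0,0,-1],[.209,-.978,0])
d=snap('wrist','w6'); im=d['img'].astype(float).mean(2)
s=snap('side','s6')
# rim contour seen in wrist view
z=ctrl.get_obs()['tool_pos'][2]-.0288+.040
m=(im>110).astype(np.uint8); q=proj(d,[.479,.195,z])[0]; print(q)
n,lab,st,ce=cv2.connectedComponentsWithStats(m)
for k in range(1,n):
    if st[k,4]>800: print(st[k],ce[k])
E
```

```text
t 8.6 pos [0.479  0.1949 0.1483] F [-0.42 -0.59 -2.61] op 0.0596 grip 32.6 q [ 0.241 -0.146  1.947  0.002  1.335  0.305]
tool y [ 0.998 -0.064  0.005] z [ 0.005  0.003 -1.   ]
travel [ 0.0167 -0.8314  0.0029] ang [ 1.0000e-03  8.3000e-03 -1.6501e+00]
travel [ 0.0167 -0.8314  0.0029] ang [-9.0000e-03  1.1000e-03  2.3499e+00]
[285.34256529 268.39501807]
[    0     0   125   248 23608] [ 50.59797526 116.96903592]
[  212    80   219   267 36605] [312.20710285 204.27895096]
[   0  283   29  107 1611] [  9.17132216 347.67846058]
[ 109  361   62   59 1821] [144.21361889 392.66007688]
```

```bash
python3 - <<'E'
from h import *
d=load('side0'); print(ray(d,[(345,181),(287,140)],0).round(3))
E
```

```text
[[ 0.689 -0.162  0.   ]
 [ 0.749  0.082  0.   ]]
```

Emit:
{"op": "step_arm", "data": {
  "targets": [
    {"travel":[0,-0.05,0.03],"angular":[0,0,-0.05],"gripper":0.6},
    {"travel":[-0.01,-0.1,0.03],"angular":[0,0,-0.15],"gripper":0.6},
    {"travel":[-0.02,-0.16,0.03],"angular":[0,0,-0.3],"gripper":0.6},
    {"travel":[-0.02,-0.22,0.03],"angular":[0,0,-0.45],"gripper":0.6},
    {"travel":[-0.02,-0.28,0.03],"angular":[0,0,-0.6],"gripper":0.6},
    {"travel":[-0.02,-0.34,0.03],"angular":[0,0,-0.72],"gripper":0.6},
    {"travel":[-0.02,-0.4,0.03],"angular":[0,0,-0.8],"gripper":0.6},
    {"travel":[-0.02,-0.4,0.03],"angular":[0,0,-0.8],"gripper":0.6}
  ]
}}

```text
t: 9.5
tool_pos: [0.4651, -0.0484, 0.1627]
tool_rot: [-2.847, -1.327, 0.0]
contact_force: [0.7, 0.7, -2.1]
opening: 0.0594
grip_force: 32.9
```

Emit:
{"op": "step_arm", "data": {
  "targets": [
    {"travel":[0,-0.05,0],"angular":[0,0,-0.1],"gripper":0.6},
    {"travel":[0.0,-0.1,0],"angular":[0,0,-0.25],"gripper":0.6},
    {"travel":[0.01,-0.16,0],"angular":[0,0,-0.4],"gripper":0.6},
    {"travel":[0.02,-0.22,0],"angular":[0,0,-0.55],"gripper":0.6},
    {"travel":[0.03,-0.28,0],"angular":[0,0,-0.7],"gripper":0.6},
    {"travel":[0.03,-0.34,0],"angular":[0,0,-0.8],"gripper":0.6},
    {"travel":[0.03,-0.34,0],"angular":[0,0,-0.84],"gripper":0.6},
    {"travel":[0.03,-0.34,0],"angular":[0,0,-0.84],"gripper":0.6},
    {"travel":[0.03,-0.34,0],"angular":[0,0,-0.84],"gripper":0.6}
  ]
}}

```text
t: 10.4
tool_pos: [0.4838, -0.2482, 0.163]
tool_rot: [-3.122, -0.345, -0.001]
contact_force: [-0.5, 0.4, -2.5]
opening: 0.0597
grip_force: 33.0
```

```bash
python3 - <<'E'
from h import *
goal([.4934,-.304,.08],[0,0,-1],[.209,-.978,0])
d=snap('wrist','w7'); s=snap('side','s7'); o=ctrl.get_obs()
print('rim ctr px',proj(d,[[.4934,-.304,.03],o['tool_pos']]),proj(s,[[.4934,-.304,.03],o['tool_pos']]))
a=cv2.resize(cv2.imread('pics/w7.png'),(500,375))
x,y=proj(s,[.4934,-.304,.05])[0].astype(int)
b=cv2.resize(cv2.imread('pics/s7.png')[y-60:y+40,x-40:x+40],(300,375),interpolation=cv2.INTER_CUBIC); print(x,y)
cv2.imwrite('pics/c7.png',np.hstack([a,b]))
E
```

```text
t 10.4 pos [ 0.4838 -0.2482  0.163 ] F [-0.47  0.35 -2.49] op 0.0597 grip 33.0 q [-6.110e-01 -9.000e-02  1.870e+00  1.000e-03  1.361e+00  7.390e-01]
tool y [ 0.218 -0.976 -0.   ] z [ 0.001  0.    -1.   ]
travel [ 0.016  -0.093  -0.1384] ang [-0.0004  0.001  -0.012 ]
travel [ 0.016  -0.093  -0.1384] ang [-1.600e-03 -7.000e-04  3.988e+00]
rim ctr px [[342.16247253 202.67476787]
 [283.39739187 262.21133468]] [[363.73312941 245.25648117]
 [350.66707629 220.62704383]]
364 242
```

Emit:
{"op": "step_arm", "data": {
  "targets": [
    {"travel":[0.015,0.07,0],"angular":[0,0,-0.01],"gripper":0.6},
    {"travel":[0.015,0.1,0],"angular":[0,0,-0.01],"gripper":0.6},
    {"travel":[0.015,0.1,0],"angular":[0,0,-0.01],"gripper":0.6},
    {"travel":[0.015,0.1,0],"angular":[0,0,-0.01],"gripper":0.6}
  ]
}}

```text
t: 10.9
tool_pos: [0.4933, -0.1889, 0.1645]
tool_rot: [3.121, 0.333, 0.004]
contact_force: [-0.5, 0.1, -1.7]
opening: 0.0599
grip_force: 33.1
```

```bash
python3 - <<'E'
from h import *
d=snap('wrist','w8'); s=snap('side','s8'); o=ctrl.get_obs(); print(o['tool_pos'],o['contact_force'])
a=cv2.imread('pics/w8.png'); a=cv2.resize(a[:,130:],None,fx=1.4,fy=1.4,interpolation=cv2.INTER_CUBIC)
for k in range(0,602,50): cv2.line(a,(k,0),(k,10),(0,255,0),1)
for k in range(0,588,50): cv2.line(a,(0,k),(10,k),(0,255,0),1)
cv2.imwrite('pics/c8.png',a); print((proj(d,[[.4934,-.304,.032],o['tool_pos']])-[130,0])*1.4)
E
```

```text
[ 0.49329343 -0.18980998  0.16463538] [-0.7030313  -0.61237156 -1.35710856]
[[373.78752824 313.16640579]
 [216.88141623 367.53926424]]
```

View pics/c8.png

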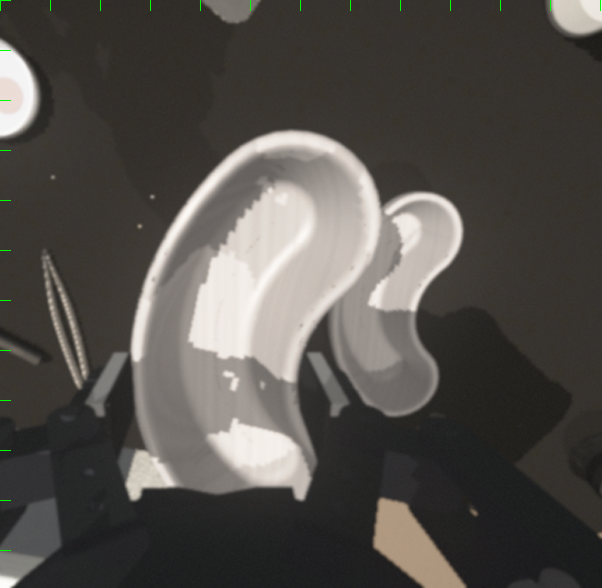

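Both dishes are in view. The stack dish has its top tip at (427,192), top lobe (463,232), lower lobe (439,380), bottom tip (395,415) and waist (414,330). The held dish has its top tip at (292,130), lobe (380,205), bulge (133,345) and waist (297,375).

```bash
python3 - <<'E'
from h import *
d=load('w8'); T=np.array([.4933,-.1898]); ps=-1.36; B=np.array([[np.cos(ps),np.sin(ps)],[-np.sin(ps),np.cos(ps)]])
f=lambda l,z: ray(d,np.array(l)/1.4+[130,0],z)[:,:2]
S=f([(427,192),(463,232),(439,380),(395,415),(414,325),(331,325)],.032); Hh=f([(292,130),(380,205),(133,345),(297,375)],.1758)
print(S.round(4)); O=np.array([.4934,-.304])
print('stack local about side est',((S-O)@B.T*1000).round(1)); print('held local about tool',((Hh-T)@B.T*1000).round(1))
t=S[1]-S[2]; print('lobe tangent yaw',np.arctan2(t[1],t[0])-np.pi/2)
# numeric contour of the stack in wrist image, right part only
im=d['img'].astype(float).mean(2); m=(im>75).astype(np.uint8); m[:,:int(130+331/1.4)]=0; m[:130]=0; m[300:]=0; m[:,470:]=0
cn=max(cv2.findContours(m,cv2.RETR_EXTERNAL,cv2.CHAIN_APPROX_NONE)[0],key=cv2.contourArea); L=(ray(d,cn[:,0],.032)[:,:2]-O)@B.T*1000
print('num: y range',L[:,1].min(),L[:,1].max(),'x max upper/lower',L[L[:,1]>0,0].max(),L[L[:,1]<0,0].max(),'waist',L[(abs(L[:,1])<6)&(L[:,0]>0),0])
h=ray(d,[[0,0]],0)
E
```

```text
[[ 0.5804 -0.3116]
 [ 0.5608 -0.3443]
 [ 0.4534 -0.3682]
 [ 0.4182 -0.3459]
 [ 0.4909 -0.335 ]
 [ 0.4785 -0.2769]]
stack local about side est [[ 25.6  83.4]
 [ 53.6  57.5]
 [ 54.4 -52.6]
 [ 25.2 -82.3]
 [ 29.8  -8.9]
 [-29.6  -8.9]]
held local about tool [[ 22.3  83.7]
 [ 51.1  61.7]
 [-29.1  14.1]
 [ 28.3   2.7]]
lobe tangent yaw -1.3526519684554577
num: y range -82.96398778568778 89.67686050118039 x max upper/lower 54.35230144245585 53.51682820224938 waist [29.58309638 29.43821751 29.29363248 30.14544482 30.00043483 29.85571806
 29.71129362 29.56716061 30.4144187  30.2698661  30.12560432 30.96976486]
```

```bash
python3 - <<'E'
from h import *
goal([.4934,-.304,.075],[0,0,-1],[np.cos(-1.37),np.sin(-1.37),0])
E
```

```text
t 11.0 pos [ 0.4933 -0.1898  0.1646] F [-0.7  -0.61 -1.36] op 0.0595 grip 33.1 q [-0.508 -0.131  1.905 -0.     1.364  0.852]
tool y [ 0.209 -0.978  0.003] z [ 0.003 -0.002 -1.   ]
travel [ 0.0002 -0.1903 -0.1494] ang [ 0.0029  0.0039 -0.0125]
travel [ 0.0002 -0.1903 -0.1494] ang [-0.0062  0.0045  3.9875]
```

Emit:
{"op": "step_arm", "data": {
  "targets": [
    {"travel":[0,-0.07,0],"angular":[0.002,0.003,-0.012],"gripper":0.6},
    {"travel":[0,-0.14,0],"angular":[0.002,0.003,-0.012],"gripper":0.6},
    {"travel":[0,-0.19,0],"angular":[0.002,0.003,-0.012],"gripper":0.6},
    {"travel":[0,-0.19,-0.05],"angular":[0.002,0.003,-0.012],"gripper":0.6},
    {"travel":[0,-0.19,-0.1],"angular":[0.002,0.003,-0.012],"gripper":0.6},
    {"travel":[0,-0.19,-0.14],"angular":[0.002,0.003,-0.012],"gripper":0.6},
    {"travel":[0,-0.19,-0.15],"angular":[0.002,0.003,-0.012],"gripper":0.6},
    {"travel":[0,-0.19,-0.15],"angular":[0.002,0.003,-0.012],"gripper":0.6},
    {"travel":[0,-0.19,-0.15],"angular":[0.002,0.003,-0.012],"gripper":0.6}
  ]
}}

```text
t: 11.9
tool_pos: [0.4941, -0.3043, 0.0761]
tool_rot: [3.124, 0.315, 0.004]
contact_force: [0.9, 0.7, -1.2]
opening: 0.0598
grip_force: 33.1
```

```bash
python3 - <<'E'
from h import *
goal([.4934,-.304,.040],[0,0,-1],[np.cos(-1.37),np.sin(-1.37),0])
E
```

```text
t 11.9 pos [ 0.4941 -0.3043  0.0761] F [ 0.9   0.73 -1.18] op 0.0598 grip 33.1 q [-0.68   0.092  1.844  0.     1.203  0.69 ]
tool y [ 0.199 -0.98   0.002] z [ 0.002 -0.002 -1.   ]
travel [-0.0012  0.0006 -0.0601] ang [0.0021 0.0031 0.    ]
travel [-0.0012  0.0006 -0.0601] ang [ 4.8e-03 -3.3e-03 -4.0e+00]
```

Descend slowly, watching the force.

Emit:
{"op": "step_arm", "data": {
  "targets": [
    {"travel":[-0.001,0,-0.015],"angular":[0,0,0],"gripper":0.6},
    {"travel":[-0.001,0,-0.03],"angular":[0,0,0],"gripper":0.6},
    {"travel":[-0.001,0,-0.04],"angular":[0,0,0],"gripper":0.6},
    {"travel":[-0.001,0,-0.05],"angular":[0,0,0],"gripper":0.6},
    {"travel":[-0.001,0,-0.058],"angular":[0,0,0],"gripper":0.6},
    {"travel":[-0.001,0,-0.063],"angular":[0,0,0],"gripper":0.6},
    {"travel":[-0.001,0,-0.066],"angular":[0,0,0],"gripper":0.6},
    {"travel":[-0.001,0,-0.066],"angular":[0,0,0],"gripper":0.6}
  ]
}}

```text
t: 12.7
tool_pos: [0.4926, -0.3033, 0.0347]
tool_rot: [-3.126, -0.315, -0.001]
contact_force: [0.5, 0.7, -1.7]
opening: 0.0594
grip_force: 33.1
```

Emit:
{"op": "step_arm", "data": {
  "targets": [
    {"travel":[0,0,-0.002],"angular":[0,0,0],"gripper":0.6},
    {"travel":[0,0,-0.003],"angular":[0,0,0],"gripper":0.6},
    {"travel":[0,0,-0.003],"angular":[0,0,0],"gripper":0.6}
  ]
}}

```text
t: 13.0
tool_pos: [0.4928, -0.3034, 0.0332]
tool_rot: [3.125, 0.315, 0.001]
contact_force: [-1.0, -0.1, -1.7]
opening: 0.0597
grip_force: 33.1
```

Emit:
{"op": "step_arm", "data": {
  "targets": [
    {"travel":[0,0,-0.0015],"angular":[0,0,0],"gripper":0.6},
    {"travel":[0,0,-0.002],"angular":[0,0,0],"gripper":0.6},
    {"travel":[0,0,-0.002],"angular":[0,0,0],"gripper":0.6}
  ]
}}

```text
t: 13.3
tool_pos: [0.4929, -0.3034, 0.032]
tool_rot: [3.125, 0.315, 0.001]
contact_force: [0.7, 0.5, -1.3]
opening: 0.0597
grip_force: 33.2
```

Emit:
{"op": "step_arm", "data": {
  "targets": [
    {"travel":[0,0,-0.001],"angular":[0,0,0],"gripper":0.6},
    {"travel":[0,0,-0.0015],"angular":[0,0,0],"gripper":0.6},
    {"travel":[0,0,-0.0015],"angular":[0,0,0],"gripper":0.6}
  ]
}}

```text
t: 13.6
tool_pos: [0.493, -0.3036, 0.0314]
tool_rot: [3.125, 0.315, 0.002]
contact_force: [0.5, 0.1, 0.9]
opening: 0.0596
grip_force: 33.4
```

Emit:
{"op": "step_arm", "data": {
  "targets": [
    {"travel":[0,0,-0.0008],"angular":[0,0,0],"gripper":0.6},
    {"travel":[0,0,-0.0008],"angular":[0,0,0],"gripper":0.6}
  ]
}}

```text
t: 13.8
tool_pos: [0.4931, -0.3037, 0.031]
tool_rot: [3.125, 0.315, 0.002]
contact_force: [-0.2, 0.8, 2.6]
opening: 0.0598
grip_force: 33.6
```

Resting at the expected height with light contact. Releasing.

Emit:
{"op": "step_arm", "data": {
  "targets": [
    {"travel":[0,0,0],"angular":[0,0,0],"gripper":0.74},
    {"travel":[0,0,0],"angular":[0,0,0],"gripper":0.8},
    {"travel":[0,0,0],"angular":[0,0,0],"gripper":0.9},
    {"travel":[0,0,0],"angular":[0,0,0],"gripper":1},
    {"travel":[0,0,0.02],"angular":[0,0,0],"gripper":1},
    {"travel":[0,0,0.06],"angular":[0,0,0],"gripper":1},
    {"travel":[0,0,0.12],"angular":[0,0,0],"gripper":1},
    {"travel":[0,0,0.2],"angular":[0,0,0],"gripper":1},
    {"travel":[0,0,0.2],"angular":[0,0,0],"gripper":1}
  ]
}}

```text
t: 14.7
tool_pos: [0.4967, -0.3065, 0.1603]
tool_rot: [3.115, 0.314, 0.018]
contact_force: [1.1, -0.7, 1.6]
opening: 0.0857
grip_force: 0.0
```

Emit:
{"op": "step_arm", "data": {
  "targets": [
    {"travel":[-0.1,0.08,0.03],"angular":[0,0,0],"gripper":1},
    {"travel":[-0.15,0.16,0.06],"angular":[0,0,0],"gripper":1},
    {"travel":[-0.15,0.3,0.06],"angular":[0,0,0],"gripper":1},
    {"travel":[-0.15,0.3,0.06],"angular":[0,0,0],"gripper":1},
    {"travel":[-0.15,0.3,0.06],"angular":[0,0,0],"gripper":1}
  ]
}}

```text
t: 15.2
tool_pos: [0.402, -0.1205, 0.1874]
tool_rot: [3.125, 0.32, 0.004]
contact_force: [0.1, -0.5, 0.4]
opening: 0.0858
grip_force: 0.0
```

```bash
python3 - <<'E'
from h import *
w=snap('wrist','w9'); s=snap('side','s9'); print(ctrl.get_obs()['tool_pos'])
def meas(d,box,z,th):
    x0,y0,x1,y1=box; im=d['img'].astype(float).mean(2); m=np.zeros(im.shape,np.uint8); m[y0:y1,x0:x1]=im[y0:y1,x0:x1]>th
    cn=max(cv2.findContours(m,cv2.RETR_EXTERNAL,cv2.CHAIN_APPROX_NONE)[0],key=cv2.contourArea); return cv2.boundingRect(cn),cv2.minAreaRect(ray(d,cn[:,0],z)[:,:2].astype(np.float32))
print(meas(load('side0'),(335,210,435,295),.032,85)); print(meas(s,(335,205,435,295),.042,85))
# did the table view change elsewhere?
diff=np.abs(load('side0')['img'].astype(int)-s['img']).max(2)>60; n,_,st,ce=cv2.connectedComponentsWithStats(diff.astype(np.uint8))
print([(st[k].tolist()) for k in range(1,n) if st[k,4]>15])
E
```

```text
[ 0.40278577 -0.12209719  0.18738275]
((353, 222, 33, 53), ((0.49591517448425293, -0.3161260783672333), (0.17087817192077637, 0.0859719067811966), 12.063653945922852))
((353, 220, 34, 55), ((0.4949133098125458, -0.31556522846221924), (0.1744375377893448, 0.08672306686639786), 10.858080863952637))
[[0, 108, 328, 312, 25122], [235, 139, 9, 11, 27], [252, 138, 3, 11, 16], [0, 161, 88, 134, 3082], [324, 166, 6, 7, 16], [369, 220, 18, 12, 36], [359, 266, 18, 8, 20], [0, 286, 23, 41, 431], [180, 310, 11, 38, 150], [212, 317, 14, 30, 109], [0, 332, 21, 17, 200], [230, 346, 23, 23, 240], [174, 353, 27, 18, 125], [161, 372, 11, 8, 35], [162, 378, 16, 26, 133], [204, 402, 14, 18, 93]]
```

```bash
python3 -c "
from h import *
print(ctrl.finish_job())"
```

```text
the job is handed in; nothing more can be done
None
```

I handed the job in with the lid left open and the clean dish set into the other one. The final measurements put it home and lined up to about 0.02 rad, but I didn't look at a picture of the finished stack and the job returned no verdict.

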